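Change over pipette-tip boxes: shut the yellow one, flip the blue one open

TASK

We are changing from the small yellow tips to the large ones in the blue box. With a fingertip, push the open lid of the yellow tip box over until it falls shut; only then flip up the lid of the blue box by its front lip, past its balance point, so that it stays fully back on its own. Touch gently, gripping nothing: the boxes are light and loose and must stay standing where they are, neither lifted, tipped nor shoved, and the things round about are left alone.

Things in the scene. Friction and masses are not known exactly. Their poses are not given: they have to be found in the camera images.
- yellow_box: Pipette-tip box of translucent yellow plastic; lid starts open, leaning back. Origin: centre of its underside; x from the front (lip side) to the hinge at the back, y along its length, z up. 82 mm deep (x -41 to 41), 118 long, 68 high shut: base 40 mm high with a tip deck at 38 mm, hollow lid above. Loose; 0.24 kg, lid 30 g; slides if shoved. Hinge roughly to the robot's left, lip to its right.
- yellow_box_lid (a joint): Yellow lid's hinge, rad: 0 shut, 1.83 fully open at its stop (15 degrees past upright). Hinge line along y at x +42, z +41 mm of the box; swings freely (under 0.02 N m). Balance point near 1.15: below it the lid falls shut by itself, above it it falls open.
- yellow_lid_edge (a point): Middle of the front upper edge of the yellow lid (x -41, z +68 mm of the box when shut). Lid open: 48 mm behind the hinge line, 114 mm above the worktop; the lid's outer top face runs from here down to the hinge and faces back, away from the box; the open lid's highest edge (its lip) is 125 mm up.
- blue_box: Pipette-tip box, dark blue base, white tips, clear lid that starts shut. Origin: centre of its underside; x from the front (lip side) to the hinge at the back, y along its length, z up. 82 mm deep (x -41 to 41), 118 long, 68 high shut: base 40 mm high with a tip deck at 38 mm, hollow lid above. Loose; 0.24 kg, lid 30 g; slides if shoved. Hinge roughly to the robot's left, lip to its right.
- blue_box_lid (a joint): Blue lid's hinge, rad: 0 shut, 1.83 fully open at its stop. Same build as the yellow one: hinge line along y at x +42, z +41 mm of the box, free-swinging, balance point near 1.15, beyond which the lid falls open by itself.
- blue_lip (a point): Middle of the outer lower edge of the blue lid's lifting lip (x -45, y 0, z +41 mm of the box when shut); moves with the lid on an 87 mm radius about the hinge. The lip is 28 mm long (y), 3 mm thick and overhangs the base's front wall by 4 mm; free below it. The lid is 27 mm high with 2 mm walls.
- amber_bottle: Bystander: brown glass bottle with a black cap, 54 mm across, 115 mm high; origin at the centre of its underside.
- timer: Bystander: white bench timer lying flat, 52 x 66 x 16 mm; origin at the centre of its underside.
- dish: Bystander: petri dish, 60 mm across, 15 mm high; origin at the centre of its underside.
- marker: Bystander: blue marker pen lying flat, 132 mm long, 12 mm thick; origin at the centre of its underside.
There are look-alikes about, which are no part of the job. What is shaped like the blue_box but red is not meant.

How it is judged:
By the outcome, as a careful person would: the job done as asked, in the order asked, and still so for the second after the job is handed in, with the robot touching nothing.
It also fails if it takes over 59 s, if anything falls off the work surface, if the arm or the gripper's body presses on something with over 40 N, if the wrist force passes 120 N, or if a joint passes its speed limit or range.

ROBOT

A 7-joint arm with a two-finger parallel gripper is mounted at the origin on a cart in front of the work surface, level with it; the furniture and walls round the work are solid. World frame = base frame: x ahead of the robot, y to its left, z up, the work surface at z = 0. Lengths are in m, angles in rad, forces in N, time in s.
With the tool pointing down it reaches from about 0.425 to 0.95 m from the base axis. Payload 4.7 kg.
Tool frame: the origin (TCP) lies on the centre line of the jaws, within the pads' length; the fingertips stand 22 mm ahead of it and the grasp point (between the pads) lies 3 mm ahead of it; z points along the fingers, y is the line along which they close (so a half turn about z gives the same grasp; the last joint's range is limited). The gripper opens to 85 mm and grips with 20 to 120 N. Pads are 22 mm wide; open, the fingers measure 114 mm over their backs; the gripper's body (76 mm by 85 mm) begins 54 mm behind the grasp point. The pads swing forward as they close: fully open they stand 13 mm farther back than shut.
Start: joints at [-1.349, 0.469, -0.049, 1.532, 0.024, 1.141, -0.082], TCP at [0.167, 0.654, 0.253] pointing down, gripper open.
Joint ranges: [-2.59, 2.59], [-0.33, 1.99], [-1.39, 1.29], [0.1, 2.45], [-1.04, 4.18], [0.21, 1.99], [-2.66, 2.66]. Speed limits (rad/s): [2.57, 2.57, 3.14, 3.14, 3.14, 3.14, 3.14].

INTERFACE

Orientations are given as a unit quaternion [x, y, z, w].
In Python, from rig import * gives the robot as it stands. The module is installed in compiled form; this text tells all that it offers.
- The arm moves only by the tool send_rows, never from a script. Its argument "commands" is a list that holds one entry, the list of rows, each a list of 5 numbers: the finger opening in mm, from 0 to 85.4, then the shift along the world's x, y, z in mm, then the turn about the world's z in degrees. A call has 1 to 8 rows; each row is the pose to reach, as a shift and turn from the pose commanded when the call began; what a row does not reach only later rows make up. A row lasts 1/8 s, in which the tool goes at most 62.5 mm and 10.7 degrees, less where a joint would pass 70% of its speed; a pose out of reach is approached as far as the arm can. A call with a gripper value outside its range is refused whole. The fingers move at their own pace and stop on an object; "squeeze" is the grip in N (left out, the last holds). Time passes only in rows, so rows that repeat a pose let the fingers close. It gives the time, the measured TCP pose, the force, the opening and the grip force at its end, in the units of the state.
- observe(): the state, without advancing time (a new reading comes with each control period).
- get_image(name): name is "side" or "top"; returns a dict with "pixels" (400x640x3 uint8, red, green, blue), "camera_matrix" (3x3 intrinsics, pixels), "R" (3x3) and "t" (3): a world point X has camera coordinates R X + t. Camera axes: x right, y down, z forward; pixel columns grow to the right and rows downward; lengths in m; the calibration is good to about 2 mm. A picture is of the moment at which its call begins. There is no depth.
- close_job(): hands the job in; it is judged then, once.
Trained networks look in the newest picture that a camera, given by its name, has taken for a name from the list of things; names that differ only in an ending like _2 or _b are one class to them, and where a whole thing is asked for, a point or a joint stands for the part that bears it (a point fixed in the world has none). Each returns a list of dicts, best first, with "conf" (0 to 1); they miss things now and then, are a little off and sometimes report something else, mostly with a low value. They report only what shows in the picture. A call takes as long as a camera call. They do not tell look-alikes from the thing itself.
- boxes_of(name, camera): "at" ([column, row] in pixels, amid what is visible of it).
The state is a dict: "time_s": time; "joint_positions": joint angles; "qvel": joint speeds; "effort": joint torques, N m; "ee_pos": TCP position; "tool_rot": TCP orientation; "force": force on the tool from outside, world axes, zero at the start; "ft_torque": the same for the moment, N m; "opening": opening from 0.0 (shut) to 1.0 (fully open); "finger_force": force on a finger pad.
Only numpy, scipy, OpenCV 4.12 (cv2) and the standard library are available. Lean on these libraries where they do the work, as an engineer would, in place of code of your own. Each camera call takes 0.05 s, during which the arm holds its last target. There are 200 camera calls.

## Working session

There is one attempt and no reset: what is moved stays moved. The work goes in short steps, Python scripts to look and compute and a tool call to move; the robot and the scene stay as the last step left them, time stands still between calls to the robot, and variables do not carry over. Pictures are saved under pics/ and viewed, at most 10 in all, crops included, and the job is handed in when it is done.

Besides the shell and the picture viewer there is one more tool, called after "Emit:" as name(argument=value, ...) on one line, values as JSON. send_rows: Moves the arm, as the interface text tells. Its arguments: {"type":"object","properties":{"commands":{"type":"array"},"squeeze":{"type":"number"}},"required":["commands"]}

```bash
mkdir -p pics
python3 - <<'E'
from rig import *
import cv2
s=observe();print(s['time_s'],s['ee_pos'],s['tool_rot'],s['opening'])
for c in("side","top"):
    g=get_image(c);cv2.imwrite(f"pics/{c}0.png",g['pixels'][:,:,::-1])
    print(c,g['camera_matrix'].tolist(),g['R'].round(4).tolist(),g['t'].round(4).tolist())
    for n in("yellow_box","yellow_lid_edge","blue_box","blue_lip","amber_bottle","timer","dish","marker"):
        print(n,[(b['at'],round(b['conf'],2)) for b in boxes_of(n,c)])
E
```

```text
0.0 [0.16736952 0.65337661 0.25226094] [ 1.25039454e-01  9.92151304e-01 -9.57984189e-04 -8.53407703e-05] 1.0004957970947241
side [[460.0055115719602, 0.0, 317.8648630785168], [0.0, 460.0055115719602, 192.70919469194774], [0.0, 0.0, 1.0]] [[0.9689, -0.2465, 0.0204], [-0.0794, -0.3882, -0.9182], [0.2342, 0.888, -0.3957]] [-0.5139, 0.1184, 1.0439]
yellow_box [([306.1, 178.8], 0.73)]
yellow_lid_edge [([301.9, 167.4], 0.96)]
blue_box [([300.9, 290.6], 0.76), ([356.8, 248.7], 0.72)]
blue_lip [([295.0, 278.4], 0.97), ([258.1, 228.6], 0.43)]
amber_bottle [([317.2, 142.3], 0.63)]
timer []
dish [([349.4, 183.5], 0.49), ([357.9, 242.5], 0.2)]
marker [([258.5, 228.6], 0.61)]
top [[515.6400284388726, 0.0, 322.1423612164338], [0.0, 515.6400284388726, 204.38136151304005], [0.0, 0.0, 1.0]] [[-0.0136, -0.9994, -0.0306], [-0.9969, 0.016, -0.0773], [0.0777, 0.0295, -0.9965]] [0.0603, 0.547, 1.2943]
yellow_box [([284.5, 214.6], 0.71)]
yellow_lid_edge [([268.3, 211.6], 0.66)]
blue_box [([422.8, 190.1], 0.93), ([474.3, 257.6], 0.67)]
blue_lip [([423.8, 190.0], 0.9), ([470.5, 257.7], 0.55)]
amber_bottle [([198.9, 174.9], 0.6)]
timer [([323.7, 148.1], 0.75)]
dish [([200.5, 176.1], 0.71), ([424.7, 194.4], 0.57), ([269.4, 154.2], 0.56)]
marker [([353.5, 272.3], 0.81)]
```

View pics/side0.png

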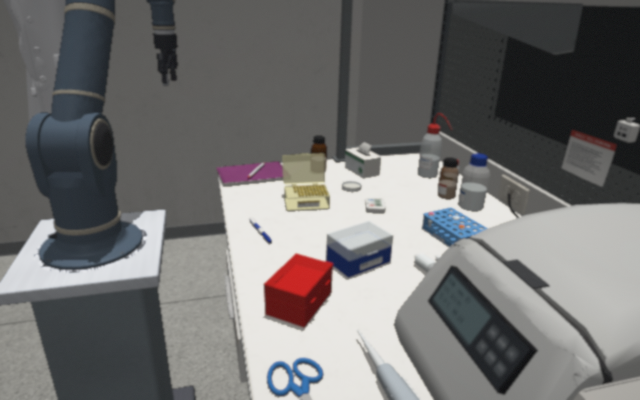

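View pics/top0.png

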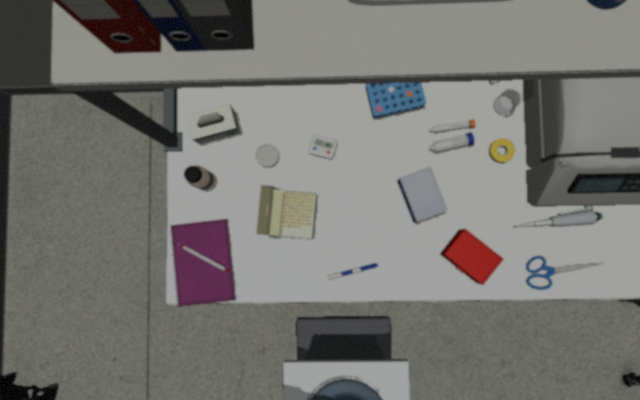

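Side view: the blue box is at (358,249), the red look-alike at (299,289), and the open yellow box at (306,183). In the top view, yellow is at (287,213) with its lid to the left, blue at (422,194), and red at (473,257). I'll enlarge these to get the corners.

Run:
```python
import cv2,numpy as np
t=cv2.imread('pics/top0.png');s=cv2.imread('pics/side0.png')
def c(im,x,y,w=80,h=60):
    return cv2.resize(im[y:y+h,x:x+w],(400,300),interpolation=cv2.INTER_CUBIC)
# 5x crops, origins: top yellow(250,180) top blue(385,160) side yellow(270,150) side blue(320,215)
a=[c(t,250,180),c(t,385,160),c(s,270,155),c(s,320,215)]
for i in a:
    for k in range(0,400,50): cv2.line(i,(k,0),(k,5),(0,255,0)); 
    for k in range(0,300,50): cv2.line(i,(0,k),(5,k),(0,255,0))
cv2.imwrite('pics/crops.png',np.vstack([np.hstack(a[:2]),np.hstack(a[2:])]))
```

```text
(no output)
```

View pics/crops.png

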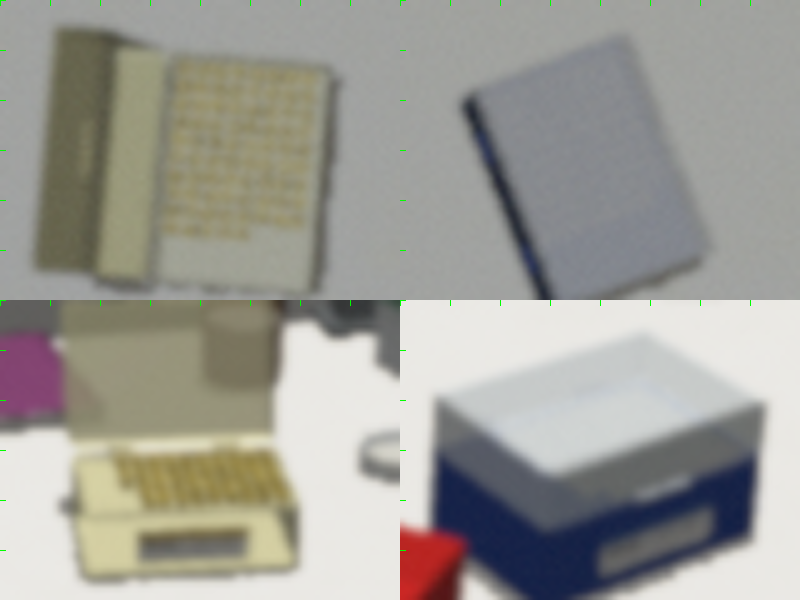

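The crops show the front lip of each box facing the side camera. I'll fit each pose from the visible corners.

```bash
cat > fit.py <<'E'
import numpy as np
from scipy.optimize import least_squares
K={'t':(515.64,322.142,204.381),'s':(460.0055,317.865,192.709)}
from rig import *
C={k:get_image(n) for k,n in(('t','top'),('s','side'))}
def proj(k,X):
    g=C[k];p=g['camera_matrix']@(g['R']@X+g['t']);return p[:2]/p[2]
def w(q,P):
    c,s=np.cos(q[2]),np.sin(q[2]);x,y,z=np.array(P)/1000
    return np.array([q[0]+c*x-s*y,q[1]+s*x+c*y,z])
def fit(name,obs,q0):
    f=lambda q:np.concatenate([proj(k,w(q,P))-np.array(px) for k,P,px in obs])
    r=least_squares(f,q0,loss='soft_l1');print(name,r.x.round(4),np.degrees(r.x[2]).round(1));print(r.fun.shape,f(r.x).reshape(-1,2).round(1).tolist());return r.x
E
python3 - <<'E'
from fit import *
y=fit('yellow',[('t',(-41,-59,40),(316.2,193.6)),('t',(-41,59,40),(312.6,238.4)),('t',(89,-59,114),(261,185.6)),('t',(89,59,114),(257,234)),
 ('s',(-41,59,0),(287,211)),('s',(-41,-59,0),(329.4,209)),('s',(-41,59,40),(285,196.5)),('s',(-41,-59,40),(329.4,197))],[.55,.13,1.57])
b=fit('blue',[('t',(41,-59,68),(398.6,179)),('t',(-41,-59,68),(431,167)),('t',(-41,59,68),(446.6,210)),
 ('s',(41,59,68),(327,235)),('s',(-41,59,68),(350,250)),('s',(-41,-59,68),(393,236)),('s',(41,-59,68),(369.6,221.4)),('s',(-45,0,41),(373,252.4))],[.6,-.2,1.8])
for n,q in(('y',y),('b',b)):
    for P in((-41,0,68),(42,0,41),(89,0,114),(-45,0,41)): print(n,P,w(q,P).round(4))
E
```

```text
yellow [0.5231 0.1122 1.4829] 85.0
(16,) [[0.0, -1.7], [0.1, 0.2], [-0.3, -0.7], [-0.4, 0.2], [-1.7, 1.4], [-0.3, 1.1], [0.2, 2.1], [0.1, -0.5]]
blue [ 0.5692 -0.1991  1.915 ] 109.7
(16,) [[0.9, -2.8], [-0.4, -2.5], [1.8, -0.8], [-1.5, -1.5], [-0.8, 0.3], [0.5, -0.8], [-1.0, -1.1], [-0.6, 2.3]]
y (-41, 0, 68) [0.5195 0.0714 0.068 ]
y (42, 0, 41) [0.5268 0.154  0.041 ]
y (89, 0, 114) [0.5309 0.2009 0.114 ]
y (-45, 0, 41) [0.5192 0.0674 0.041 ]
b (-41, 0, 68) [ 0.583  -0.2377  0.068 ]
b (42, 0, 41) [ 0.555  -0.1596  0.041 ]
b (89, 0, 114) [ 0.5391 -0.1154  0.114 ]
b (-45, 0, 41) [ 0.5843 -0.2415  0.041 ]
```

Both poses agree with the given sizes. Next I close the fingers and move behind the yellow lid.

Emit:
send_rows(commands=[[[0, 40, -50, 0, -10], [0, 85, -100, 0, -20], [0, 130, -145, 0, -30], [0, 175, -195, 0, -40], [0, 220, -245, 0, -50], [0, 260, -290, 0, -60], [0, 300, -335, 0, -70], [0, 345, -385, 0, -80]]])

```text
time_s: 2.0
ee_pos: [0.5022, 0.2802, 0.2538]
tool_rot: [0.735, 0.678, 0.001, -0.0]
force: [0.4, 0.8, -0.8]
opening: -0.001
finger_force: 0.0
```

Emit:
send_rows(commands=[[[0, 21, -18, 0, -1], [0, 21, -18, 0, -1], [0, 21, -18, -30, -1], [0, 21, -18, -60, -1], [0, 21, -18, -60, -1], [0, 21, -18, -60, -1]]])

```text
time_s: 2.75
ee_pos: [0.5221, 0.2649, 0.1944]
tool_rot: [0.739, 0.674, 0.001, -0.0]
force: [0.3, 0.9, 0.5]
opening: 0.0
finger_force: 0.0
```

Run:
```python
from rig import *
import cv2,numpy as np
s=observe();print(s['time_s'],s['ee_pos'],s['tool_rot'],s['opening'],s['force'])
a=[]
for c,x,y in(("side",250,80),("top",230,130)):
    g=get_image(c);a.append(cv2.resize(g['pixels'][y:y+150,x:x+100,::-1],(400,600),interpolation=cv2.INTER_CUBIC))
    for P in([0,0,0],[0,0,-.022]):
        p=g['camera_matrix']@(g['R']@(s['ee_pos']+np.array(P))+g['t']);print(c,((p[:2]/p[2])-[x,y])*4)
cv2.imwrite('pics/a1.png',np.hstack(a))
```

```text
2.75 [0.52209511 0.26487115 0.19440548] [ 7.38920445e-01  6.73792139e-01  8.53463917e-04 -4.40328976e-05] 0.00015840924128637516 [0.33619639 0.94366928 0.51587479]
side [175.1711346  166.86903403]
side [175.17971409 196.60320873]
top [-21.93304543 325.82204189]
top [-13.43438058 328.28719061]
```

View pics/a1.png

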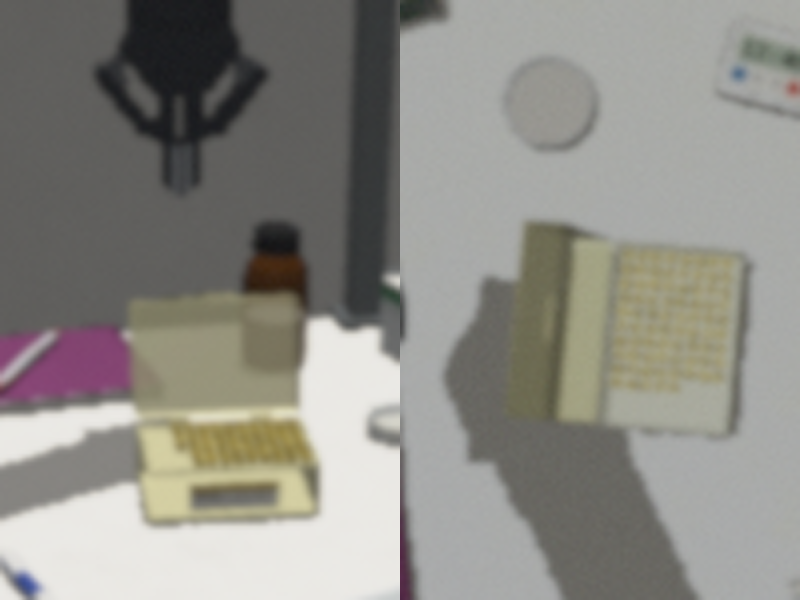

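The picture shows the shut fingertips at (180,192) in the crop, matching the 22 mm figure, in mid-width behind the open lid. Next I go down and push slowly.

Emit:
send_rows(commands=[[[0, 6, 0, -36, 0], [0, 6, 0, -72, 0], [0, 6, -15, -72, 0], [0, 6, -30, -72, 0], [0, 6, -40, -72, 0], [0, 6, -48, -72, 0], [0, 6, -54, -72, 0], [0, 6, -60, -72, 0]]])

```text
time_s: 3.85
ee_pos: [0.5281, 0.2036, 0.1216]
tool_rot: [0.739, 0.673, 0.0, -0.0]
force: [-0.3, 1.2, -0.3]
opening: -0.004
finger_force: 0.1
```

Emit:
send_rows(commands=[[[0, 0, -6, 0, 0], [0, -1, -12, 0, 0], [0, -1, -18, 0, 0], [0, -2, -24, 0, 0], [0, -2, -30, 0, 0], [0, -3, -36, 0, 0], [0, -3, -42, 0, 0], [0, -3, -46, 0, 0]]])

```text
time_s: 4.85
ee_pos: [0.525, 0.1572, 0.1213]
tool_rot: [0.74, 0.673, 0.0, 0.0]
force: [-0.6, -0.5, 0.1]
opening: -0.001
finger_force: 0.0
```

Emit:
send_rows(commands=[[[0, -1, -6, 0, 0], [0, -1, -12, 0, 0], [0, -1, -15, 0, 0], [0, -1, -15, 0, 0]]])

```text
time_s: 5.35
ee_pos: [0.5241, 0.1424, 0.1214]
tool_rot: [0.74, 0.673, 0.0, 0.0]
force: [-0.2, -0.3, -0.5]
opening: -0.002
finger_force: 0.0
```

Run:
```python
from rig import *
import cv2,numpy as np
a=[]
for c,x,y in(("side",250,80),("top",230,130)):
    g=get_image(c);a.append(cv2.resize(g['pixels'][y:y+150,x:x+100,::-1],(400,600),interpolation=cv2.INTER_CUBIC))
cv2.imwrite('pics/a2.png',np.hstack(a))
```

```text
(no output)
```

View pics/a2.png

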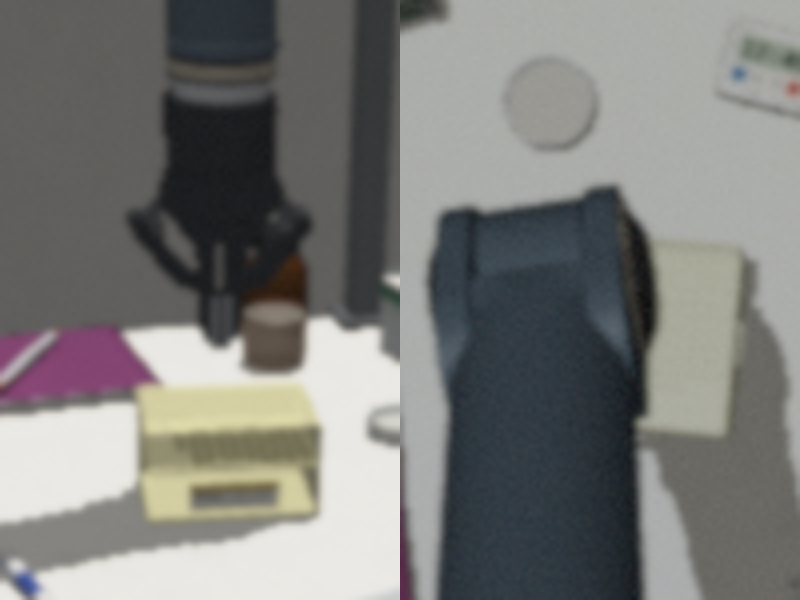

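The yellow lid is shut, and the box corners at (147,520) and (317,513) haven't moved. Next I go to the front of the blue lip.

Emit:
send_rows(commands=[[[0, 0, 0, 40, 0], [0, 0, -20, 70, 0], [0, 10, -75, 70, 5], [0, 20, -135, 70, 10], [0, 30, -195, 70, 15], [0, 40, -255, 70, 20], [0, 55, -315, 70, 25], [0, 65, -370, 70, 25]]])

```text
time_s: 6.45
ee_pos: [0.5896, -0.2293, 0.1914]
tool_rot: [0.576, 0.817, 0.0, 0.0]
force: [0.7, 1.0, -0.0]
opening: -0.0
finger_force: 0.0
```

Emit:
send_rows(commands=[[[0, 7, -47, 0, 0], [0, 7, -47, 0, 0], [0, 7, -47, -50, 0], [0, 7, -47, -100, 0], [0, 7, -47, -132, 0], [0, 7, -47, -132, 0]]])

```text
time_s: 7.2
ee_pos: [0.5945, -0.2718, 0.0565]
tool_rot: [0.576, 0.818, -0.0, -0.003]
force: [-0.1, -0.2, -0.1]
opening: -0.0
finger_force: 0.0
```

Run:
```python
from rig import *
import cv2,numpy as np
s=observe();print(s['ee_pos'],s['tool_rot'],s['force'])
a=[]
for c,x,y in(("side",320,180),("top",380,120)):
    g=get_image(c);a.append(cv2.resize(g['pixels'][y:y+120,x:x+80,::-1],(400,600),interpolation=cv2.INTER_CUBIC))
    for P in([0,0,0],[0,0,-.022]):
        p=g['camera_matrix']@(g['R']@(s['ee_pos']+np.array(P))+g['t']);print(c,((p[:2]/p[2])-[x,y])*5)
cv2.imwrite('pics/a3.png',np.hstack(a))
```

```text
[ 0.59449159 -0.27181489  0.05654728] [ 5.75505652e-01  8.17791412e-01 -3.31024627e-04 -3.21584745e-03] [-0.07368352 -0.23307632 -0.06321977]
side [315.31073043 375.67236628]
side [311.13944538 422.80612882]
top [361.41099985 312.17399578]
top [351.75945689 317.40421152]
```

View pics/a3.png

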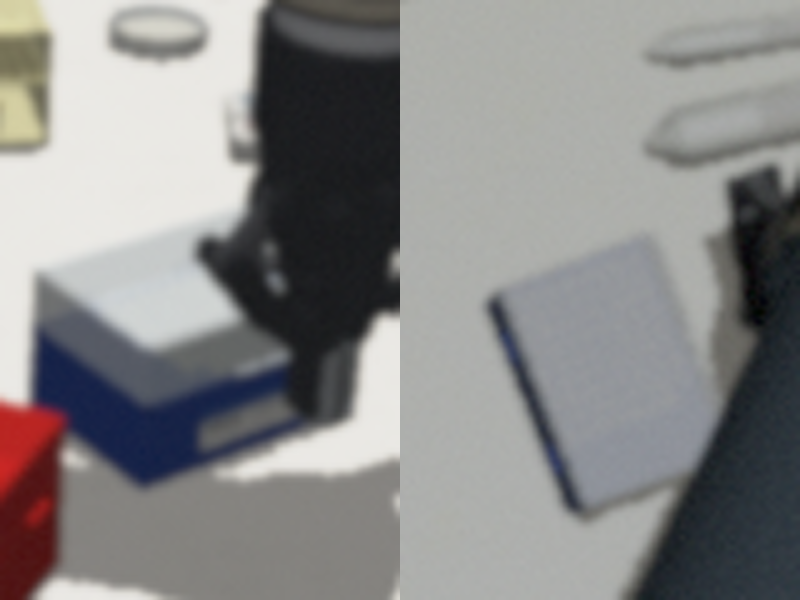

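The fingertip stands right in front of the lip, which is around (265,360) in the crop. The predicted gap is about 21 mm. I'll average the force readings so I can feel the contact.

```bash
cat > f.py <<'E'
from rig import *
import numpy as np
d=np.array([-.337,.941,0]);F=[]
for i in range(8):
    get_image("top");F.append(observe()['force'])
s=observe();F=np.array(F);m=F.mean(0)
print(s['time_s'],s['ee_pos'].round(4),'in/side/z',(m@d).round(2),m.round(2),'sd',(F@d).std().round(2))
E
python3 f.py
```

```text
7.7 [ 0.5963 -0.2745  0.0601] in/side/z -0.12 [-0.27 -0.22  0.3 ] sd 0.53
```

Emit:
send_rows(commands=[[[0, -3, 8, 0, 0], [0, -5, 13, 0, 0], [0, -6, 16, 0, 0], [0, -6, 16, 0, 0]]])

```text
time_s: 8.2
ee_pos: [0.59, -0.2579, 0.0593]
tool_rot: [0.576, 0.817, 0.0, -0.0]
force: [-0.3, -0.7, -0.2]
opening: -0.002
finger_force: 0.0
```

```bash
python3 f.py
```

```text
8.6 [ 0.59   -0.2585  0.0593] in/side/z -0.12 [ 0.02 -0.12 -0.26] sd 0.46
```

Emit:
send_rows(commands=[[[0, -1, 3, -5, 0], [0, -2, 5, -5, 0], [0, -2, 6, -5, 0], [0, -2, 6, -5, 0]]])

```text
time_s: 9.1
ee_pos: [0.5881, -0.2522, 0.0544]
tool_rot: [0.576, 0.817, 0.0, 0.0]
force: [0.5, -0.1, 0.2]
opening: -0.0
finger_force: 0.0
```

```bash
python3 f.py
```

```text
9.5 [ 0.588  -0.2524  0.0544] in/side/z -0.38 [ 0.36 -0.28  0.05] sd 0.54
```

Emit:
send_rows(commands=[[[0, -0.4, 1, 0, 0], [0, -0.7, 2, 0, 0], [0, -0.7, 2, 0, 0]]])

```text
time_s: 9.88
ee_pos: [0.5874, -0.2507, 0.0545]
tool_rot: [0.576, 0.817, -0.0, 0.0]
force: [0.4, -0.4, 1.3]
opening: -0.002
finger_force: 0.6
```

```bash
python3 f.py
```

```text
10.275 [ 0.5874 -0.2505  0.0544] in/side/z -1.46 [ 0.36 -1.43 -0.19] sd 0.59
```

Contact with about 1.3 N. Next I raise along the lip's arc.

Emit:
send_rows(commands=[[[0, 0, 0.1, 3, 0], [0, -0.1, 0.3, 6, 0], [0, -0.2, 0.5, 9, 0], [0, -0.3, 0.9, 12, 0], [0, -0.5, 1.4, 15, 0]]])

```text
time_s: 10.9
ee_pos: [0.5868, -0.2489, 0.0696]
tool_rot: [0.576, 0.817, 0.0, -0.0]
force: [0.9, -0.9, 0.6]
opening: 0.003
finger_force: 0.4
```

```bash
cat > look.py <<'E'
from rig import *
import cv2,numpy as np,sys
a=[]
for c,x,y in(("side",320,180),("top",380,120)):
    g=get_image(c);a.append(cv2.resize(g['pixels'][y:y+120,x:x+80,::-1],(400,600),interpolation=cv2.INTER_CUBIC))
cv2.imwrite(f'pics/{sys.argv[1]}.png',np.hstack(a))
E
python3 f.py; python3 look.py a4
```

```text
11.3 [ 0.587  -0.2489  0.0693] in/side/z -0.95 [ 0.13 -0.96 -0.09] sd 0.56
```

View pics/a4.png

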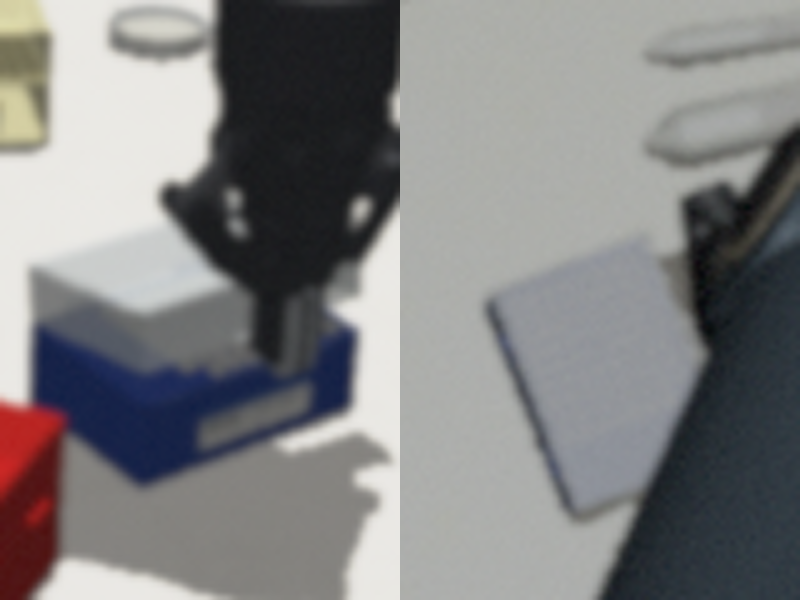

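The lid is rising with the finger, and the base corner at (145,487) hasn't moved. I'll keep following the arc.

Emit:
send_rows(commands=[[[0, -0.2, 0.5, 3, 0], [0, -0.4, 1.1, 6, 0], [0, -0.7, 2.0, 9, 0], [0, -1.1, 3.0, 12, 0], [0, -1.5, 4.2, 15, 0], [0, -2.0, 5.5, 18, 0], [0, -2.5, 7.0, 21, 0], [0, -3.0, 8.5, 24, 0]]])

```text
time_s: 12.4
ee_pos: [0.584, -0.2409, 0.0938]
tool_rot: [0.576, 0.817, -0.0, 0.001]
force: [0.7, -1.7, 1.1]
opening: 0.0
finger_force: 1.1
```

```bash
python3 f.py; python3 look.py a5
```

```text
12.8 [ 0.5839 -0.2405  0.0933] in/side/z -2.15 [ 0.95 -1.94  1.25] sd 0.39
```

View pics/a5.png

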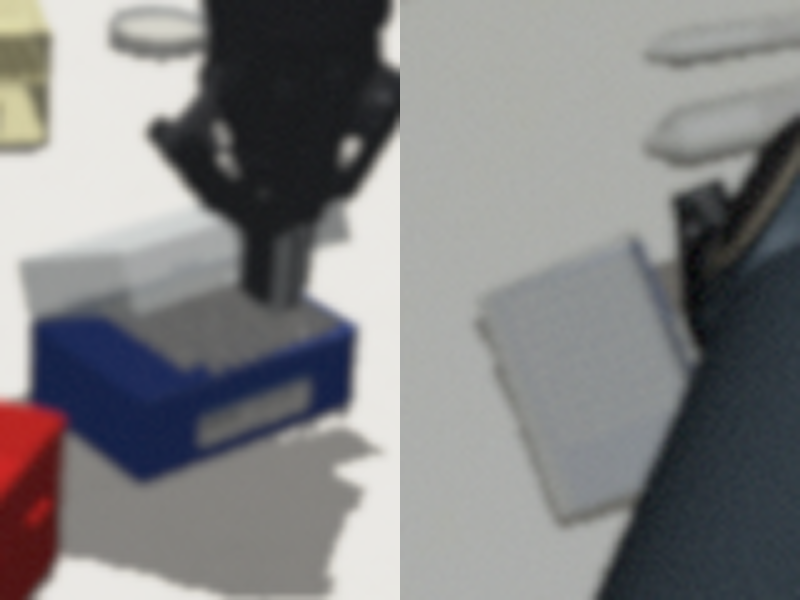

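The lid is about 27° up. The base corner is at (145,482), so it may have moved about 1 px. I'll push inward less and lift more.

Emit:
send_rows(commands=[[[0, 0, 0, 3, 0], [0, -0.3, 0.9, 6, 0], [0, -1.0, 2.9, 9, 0], [0, -1.6, 4.6, 12, 0], [0, -2.4, 6.8, 15, 0], [0, -3.2, 9.0, 18, 0]]])

```text
time_s: 13.65
ee_pos: [0.5805, -0.2311, 0.1115]
tool_rot: [0.576, 0.817, 0.0, -0.0]
force: [-0.1, -0.4, -0.6]
opening: 0.004
finger_force: 0.0
```

```bash
python3 f.py; python3 look.py a6
```

```text
14.05 [ 0.5806 -0.2315  0.1112] in/side/z -0.06 [ 0.16 -0.01  0.21] sd 0.57
```

View pics/a6.png

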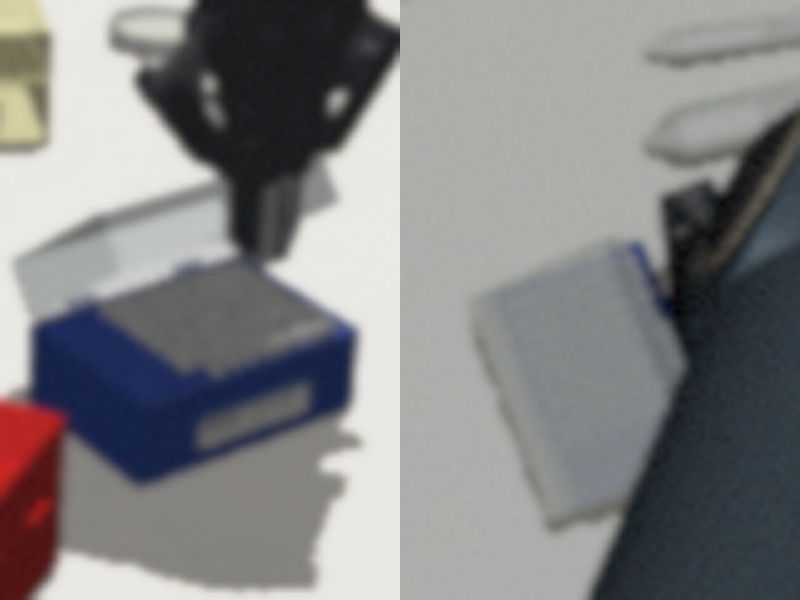

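The force is near zero with the lid held at about 42°. I'll continue inward and up, past the balance point.

Emit:
send_rows(commands=[[[0, -1.3, 3.8, 4, 0], [0, -2.8, 7.8, 8, 0], [0, -4.2, 11.8, 11, 0], [0, -5.9, 16.4, 14, 0], [0, -7.6, 21.2, 17, 0], [0, -9.4, 26.3, 19, 0], [0, -11.4, 32, 21, 0], [0, -13.5, 37.6, 22, 0]]])

```text
time_s: 15.15
ee_pos: [0.567, -0.1934, 0.1334]
tool_rot: [0.576, 0.817, 0.0, -0.0]
force: [0.0, 0.1, -0.1]
opening: 0.0
finger_force: 0.0
```

```bash
python3 f.py; python3 look.py a7
```

```text
15.55 [ 0.5671 -0.1941  0.1332] in/side/z 0.17 [0.01 0.19 0.05] sd 0.5
```

View pics/a7.png

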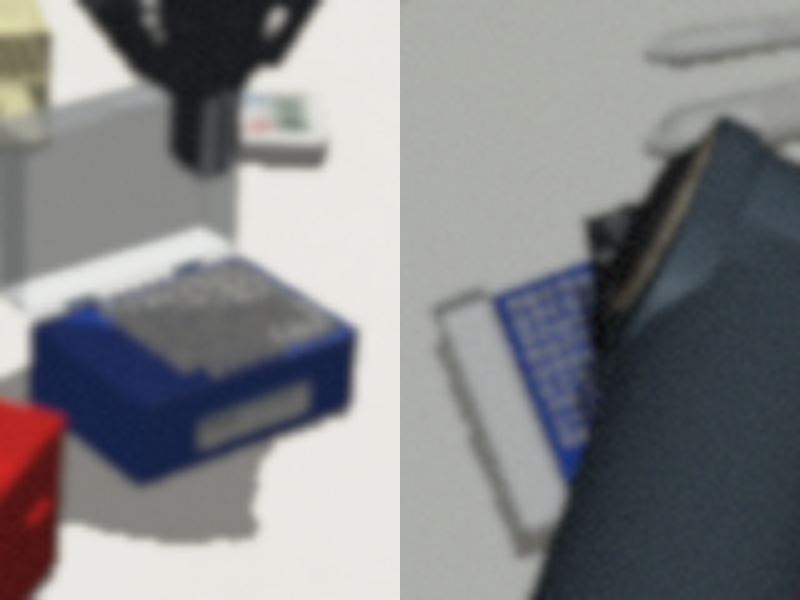

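The lid stands open and the force is zero. I'll retreat frontward and up, then check it against the predicted fully-open geometry.

Emit:
send_rows(commands=[[[0, 4, -11, 0, 0], [0, 10, -28, 15, 0], [0, 15, -42, 50, 0], [0, 15, -42, 100, 0], [0, 15, -90, 130, 0], [0, 15, -140, 130, 0], [0, 15, -140, 130, 0], [0, 15, -140, 130, 0]]])

```text
time_s: 16.65
ee_pos: [0.582, -0.3339, 0.2628]
tool_rot: [0.576, 0.817, 0.0, -0.001]
force: [1.2, 0.4, -0.8]
opening: -0.002
finger_force: 0.0
```

Run:
```python
from fit import *
import cv2
q=[.5692,-.1991,1.915];y=[.5231,.1122,1.4829]
a=[]
for k,x0,y0 in(('s',260,150),('t',240,140)):
    im=C[k]['pixels'][:,:,::-1].copy();n=5
    im=cv2.resize(im,None,fx=2,fy=2,interpolation=cv2.INTER_CUBIC) if 0 else im
    sub=cv2.resize(im[y0:y0+120,x0:x0+(140 if k=='s' else 220)],None,fx=3 if k=='t' else 4,fy=3 if k=='t' else 4,interpolation=cv2.INTER_CUBIC)
    f=3 if k=='t' else 4
    for Q,Ps,col in((q,[(89,-59,114),(89,59,114),(64,-59,125),(64,59,125)],(0,0,255)),(q,[(-41,59,0),(-41,-59,0),(-41,59,40),(-41,-59,40)],(0,255,0)),(y,[(-41,59,0),(-41,-59,0),(-41,59,68),(-41,-59,68)],(255,0,255))):
        for P in Ps:
            p=(proj(k,w(Q,P))-[x0,y0]+.5)*f;cv2.circle(sub,tuple(int(v) for v in p),3,col,1)
    a.append(sub)
W=max(i.shape[1] for i in a);a=[cv2.copyMakeBorder(i,0,0,0,W-i.shape[1],cv2.BORDER_CONSTANT) for i in a]
o=np.vstack(a);o=cv2.resize(o,None,fx=min(1,600/o.shape[0]),fy=min(1,600/o.shape[0]));print(o.shape);cv2.imwrite('pics/a8.png',o)
```

```text
(600, 471, 3)
```

View pics/a8.png

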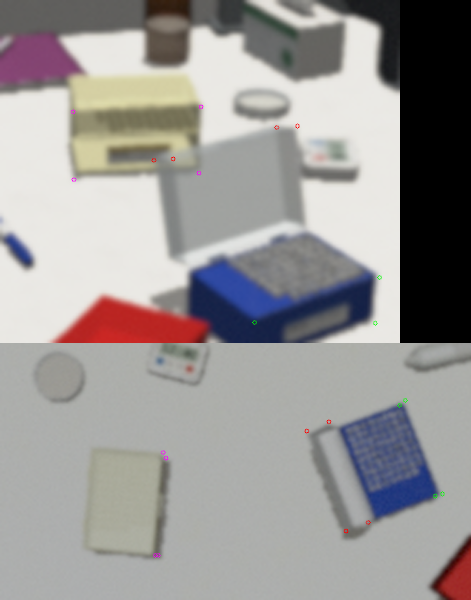

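The lid's edges line up with the fully-open markers, yellow is shut, and both bases sit within a few mm of where they started. I'll hand the job in.

```bash
python3 -c "
from rig import *
print(close_job())"
```

```text
the job is handed in; nothing more can be done
None
```

The job is handed in at about 17 s on the robot's clock: the yellow lid was pushed shut first, then the blue lid flipped fully back, where it stays on its own; both boxes stand within a few mm of where they were (blue may have slid 1–2 mm), though I viewed 11 pictures, one over the limit of 10.

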